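Height-check a machined bearing housing under the gauge bar

ROBOT

A 6-joint arm with a two-finger parallel gripper is mounted at the origin on the work surface; the furniture and walls round the work are solid. World frame = base frame: x ahead of the robot, y to its left, z up, the work surface at z = 0. Lengths are in m, angles in rad, forces in N, time in s.
With the tool pointing down it reaches from about 0.35 to 1 m from the base axis. Payload 7.1 kg.
Tool frame: the origin (TCP) lies at the very end of the fingers, on their centre line; the grasp point (between the pads) lies 19 mm behind it (manip.grip_depth is the distance from the TCP to the grasp point, in m); z points along the fingers, y is the line along which they close (so a half turn about z gives the same grasp; the last joint's range is limited). The gripper opens to 85 mm and grips with 20 to 120 N. Pads are 22 mm wide; open, the fingers measure 114 mm over their backs; the gripper's body (76 mm by 85 mm) begins 54 mm behind the grasp point. The pads swing forward as they close: fully open they stand 13 mm farther back than shut.
Start: joints at [-1.123, 0.423, 1.63, -0, 1.089, -0.019], TCP at [0.281, -0.558, 0.231] pointing down, gripper open.
Joint ranges: [-3, 3], [-0.9, 2.11], [0.09, 2.58], [-1.31, 4.45], [0.11, 2.69], [-2.54, 2.54]. Speed limits (rad/s): [2.39, 2.39, 3.01, 3.14, 3.14, 3.14].

INTERFACE

Orientations are given as a unit quaternion [w, x, y, z].
In Python, from bench import manip, eyes gives the robot as it stands.
- The arm moves only by the shell command python3 -m crank 'ROWS' [FORCE]. ROWS is a JSON object of lists of equal length, an entry for each row: "linear": the shift along the world's x, y, z in cm, a list of three; "rot": the turn, a rotation vector about the world's x, y, z in rad, a list of three; "jaw": the closure, from 0 (fully open) to 1 (shut). A call has 1 to 20 rows; each row shifts and turns the commanded pose from where the row before left it; what a row does not reach is not made up. A row lasts 1/8 s, in which the tool goes at most 62.5 mm and 10.7 degrees, less where a joint would pass 70% of its speed; a pose out of reach is approached as far as the arm can. A call is refused whole if a number of a shift passes 6.25 or a number of a turn 0.188, either way. A call with a gripper value outside its range is refused whole. The fingers move at their own pace and stop on an object; FORCE is the grip in N (left out, the last holds). Time passes only in rows, so rows that do not move let the fingers close. It gives the time, the measured TCP pose, the force, the opening and the grip force at its end, in the units of the state.
- manip.sense(): the state, without advancing time (a new reading comes with each control period).
- eyes.get_image(name): name is "scene" or "top" or "wrist"; returns the picture (400x640x3 uint8, red, green, blue); there is no depth.
- eyes.calibration(name): a dict with "fx", "fy", "cx", "cy" (pixels), "cam_to_world" (4x4, takes a point from camera to world coordinates). Camera axes: x right, y up, looking along -z (the intrinsics and any distortion apply to the point x, -y, -z); pixel columns grow to the right and rows downward; lengths in m; the calibration is good to about 2 mm. A picture is of the moment at which its call begins: read the wrist's pose just before it. calibration takes no time and is no camera call; for the wrist camera it gives the pose at the moment of the call.
- manip.finish_job(): hands the job in; it is judged then, once.
The state is a dict: "clock": time; "qpos": joint angles; "joint_velocities": joint speeds; "effort": joint torques, N m; "eef_pos": TCP position; "tool_rot": TCP orientation; "ft_force": force on the tool from outside, world axes, zero at the start; "wrist_torque": the same for the moment, N m; "grip_width": finger opening in m; "gripper_force": force on a finger pad.
Only numpy, scipy, OpenCV 4.12 (cv2) and the standard library are available. Lean on these libraries where they do the work, as an engineer would, in place of code of your own. Each camera call takes 0.05 s, during which the arm holds its last target. There are 200 camera calls.

TASK

Check the machined blue bearing housing on the height gauge: stand it in the flared mouth of the gauge's lane and slide it along the plate under the yellow bar until its round boss has come out on the far side. Then draw it clear of the bar at the far end and set it down flat in the green tray without dropping it. Nothing may knock the yellow bar, and the dark unmachined housing, the brass fitting and the solder spool stay where they are.

Things in the scene. Friction and masses are not known exactly. Their poses are not given: they have to be found in the camera images.
- housing: Blue bearing housing (about 0.25 kg), same both ways round: flat flange 110 x 50 x 14 mm (x by y by z) with an upright round boss of 34 mm diameter in its middle, top of the boss bright steel with a dark bore, 40 mm above the underside. Origin: centre of the underside; x along the 110 mm side, z up. It is best gripped by the boss, whose free part runs from 14 to 40 mm above the underside.
- raw_housing: Dark grey unmachined housing, same flange (110 x 50 x 14 mm) but a taller boss, 34 mm diameter, top 54 mm above the underside: too tall for the bar. Leave it. Origin: centre of the underside. It and the blue one may stand in each other's place.
- height_gauge: Fixed height gauge: grey plate 8 mm thick, 116 mm wide, from x = -135 to +110 mm. Origin: at bench level, straight below the yellow bar on the lane's centre line; x along the lane from its flared mouth (-x) to its exit (+x), y across, z up. Two round posts, 14 mm diameter, at x = 0, y = +-47 mm carry the bar. The housing slides freely on the plate.
- lane_mouth (a point): Point on the plate's top (8 mm above the bench) on the lane's centre line in the flared mouth, 75 mm before the bar: a good place to stand the housing, long side along the lane. Two dark rails, 8 mm wide and 8 mm high on the plate, leave a lane 58 mm wide from 60 mm before to 100 mm past the bar; in the mouth they flare out to about 83 mm.
- gauge_bar: Yellow bar fixed across the lane: 12 mm along the lane, 112 mm across, 10 mm thick. Origin: centre of its underside, 44 mm above the plate's top (52 mm above the bench), so the blue housing passes with 4 mm to spare. The bar's top is 62 mm, the screw heads on its ends 66 mm above the bench.
- tray: Fixed green open tray on the light desk at the robot's left, 150 x 110 mm outside (x by y), walls and floor 4 mm, 22 mm high. Origin: centre of its underside; x along the 150 mm side, z up.
- fitting: Brass tube fitting 22 x 52 x 20 mm lying near the far edge, a bystander. Origin: centre of its underside.
- spool: Solder spool with blue flanges, 52 mm diameter, 30 mm high, standing beside the tray, a bystander. Origin: centre of its underside.

How it is judged:
On the way, in this order (a step that is already met when the one before it is completed fails the run):
1. the blue housing stands flat on the gauge plate in the lane's mouth, along the lane, before the bar (z of housing in the frame of height_gauge between 0.004 and 0.012 m and y of housing in the frame of height_gauge between -0.015 and 0.015 m and angle between housing's own z axis and vertical below 0.1 rad and x of housing in the frame of height_gauge between -0.13 and -0.03 m and angle between the x axis of housing and the x axis of height_gauge, either way round below 0.3 rad), for 0.2 s.
2. its boss is under the bar, the housing flat on the plate (z of housing in the frame of height_gauge between 0.004 and 0.012 m and y of housing in the frame of height_gauge between -0.015 and 0.015 m and angle between housing's own z axis and vertical below 0.1 rad and x of housing in the frame of height_gauge between -0.016 and 0.016 m).
3. its boss has come out on the far side of the bar, the housing flat on the plate in the lane (z of housing in the frame of height_gauge between 0.004 and 0.012 m and y of housing in the frame of height_gauge between -0.015 and 0.015 m and angle between housing's own z axis and vertical below 0.1 rad and x of housing in the frame of height_gauge between 0.025 and 0.11 m), for 0.1 s.
At the end, for the whole second after the job is handed in: The blue housing lies flat (within 0.08 rad) and at rest on the floor of the green tray, its centre within 40 mm of the tray's centre along each of the tray's axes, released (x of housing in the frame of tray between -0.04 and 0.04 m and y of housing in the frame of tray between -0.04 and 0.04 m and z of housing in the frame of tray between 0.001 and 0.008 m and angle between housing's own z axis and vertical below 0.08 rad and linear speed of housing below 0.02 m/s and contact force between housing and the fingers below 0.2 N); the robot touches nothing.
It fails at once if something knocks the yellow bar (over 10 N) (contact force between anything else and gauge_bar above 10 N).
It fails at once if the housing is dropped into the tray (falls onto its floor faster than 0.5 m/s) (horizontal distance between housing and tray below 0.06 m and z of housing in the frame of tray below 0.03 m and linear speed of housing above 0.5 m/s).
It fails at once if the dark housing, the fitting or the spool is moved by over 20 mm (distance of any of raw_housing, fitting, spool from where it was at the start of the episode above 0.02 m).
It also fails if it takes over 54 s, if anything falls off the work surface, if the arm or the gripper's body presses on something with over 40 N, if the wrist force passes 120 N, or if a joint passes its speed limit or range.

## Working session

There is one attempt and no reset: what is moved stays moved. The work goes in short steps, Python scripts to look and compute and a shell command to move; the robot and the scene stay as the last step left them, time stands still between calls to the robot, and variables do not carry over. Pictures are saved under pics/ and viewed, at most 13 in all, crops included, and the job is handed in when it is done.

```bash
mkdir -p pics
python3 - <<'E'
from bench import manip, eyes
import cv2,numpy as np
for n in ("scene","top"):
    cv2.imwrite(f"pics/{n}0.png",eyes.get_image(n)[:,:,::-1])
    c=eyes.calibration(n); print(n,{k:(np.round(v,3).tolist()) for k,v in c.items()})
print(manip.sense(), manip.grip_depth)
E
```

```text
scene {'fx': 384.234, 'fy': 384.234, 'cx': 319.312, 'cy': 198.423, 'cam_to_world': [[-0.554, 0.642, -0.53, -0.203], [-0.833, -0.424, 0.357, 0.538], [0.004, 0.639, 0.769, 1.063], [0.0, 0.0, 0.0, 1.0]]}
top {'fx': 450.718, 'fy': 450.718, 'cx': 316.895, 'cy': 199.733, 'cam_to_world': [[-0.027, 0.998, -0.056, 0.407], [-1.0, -0.027, 0.006, 0.102], [0.004, 0.056, 0.998, 1.41], [0.0, 0.0, 0.0, 1.0]]}
{'clock': 0.1, 'qpos': array([-1.12300515e+00,  4.23782702e-01,  1.63063230e+00, -1.53205190e-05,
        1.08858271e+00, -1.90021909e-02]), 'joint_velocities': array([ 5.59163939e-04, -1.23750778e-03, -2.31722367e-03,  1.04932856e-03,
        5.57591867e-06,  4.65252085e-04]), 'effort': array([-1.48377640e-04, -5.58423686e+01, -2.82445818e+01, -1.93928679e-05,
        3.03113455e-03,  6.32277846e-06]), 'eef_pos': array([ 0.28106631, -0.55767317,  0.23060464]), 'tool_rot': array([-6.85001824e-04,  9.72885349e-01,  2.31286845e-01, -1.56096155e-04]), 'ft_force': array([ 0.29016625, -1.38349643,  0.09190312]), 'wrist_torque': array([-0.02282788,  0.00112978,  0.02338412]), 'gripper_force': 0.0, 'grip_width': 0.0853049009065366} 0.0187
```

View pics/top0.png

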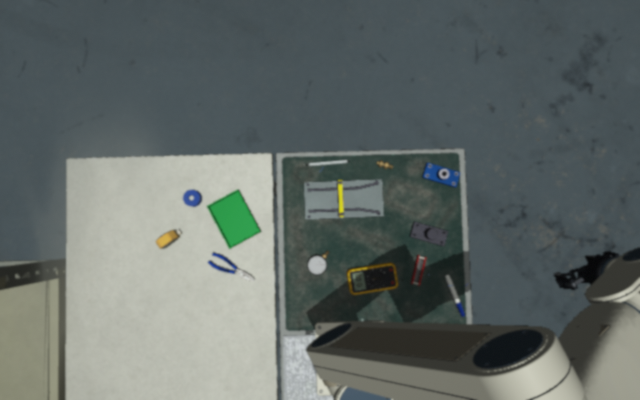

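View pics/scene0.png

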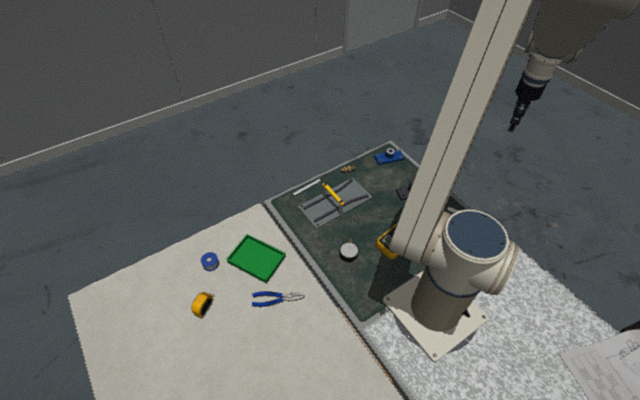

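The blue housing is at about (441,174) in the top view and the dark one at (429,232). The gauge is at (344,198), with its bar at (341,198) and its longer, flared side to the right. The tray is at (234,218). Next I'll measure these.

```bash
cat > h.py <<'E'
import cv2,numpy as np
from bench import manip, eyes
def ray(n,uv,c=None):
    c=c or eyes.calibration(n); T=np.array(c["cam_to_world"])
    d=np.array([(uv[0]-c["cx"])/c["fx"],-(uv[1]-c["cy"])/c["fy"],-1.])
    return T[:3,3],T[:3,:3]@d
def on(n,uv,z,c=None):
    o,d=ray(n,uv,c); return o+d*(z-o[2])/d[2]
def two(a,ua,b,ub):
    o,d=ray(a,ua);p,e=ray(b,ub)
    s=np.linalg.lstsq(np.c_[d,-e],p-o,rcond=None)[0]
    return (o+d*s[0]+p+e*s[1])/2
def blobs(im,lo,hi,roi=None,amin=15):
    m=cv2.inRange(cv2.cvtColor(im,cv2.COLOR_RGB2HSV),lo,hi)
    if roi: k=np.zeros_like(m);k[roi[1]:roi[3],roi[0]:roi[2]]=1;m*=k
    cs=[c for c in cv2.findContours(m,cv2.RETR_EXTERNAL,cv2.CHAIN_APPROX_NONE)[0] if cv2.contourArea(c)>amin]
    return sorted(cs,key=cv2.contourArea,reverse=True)
E
python3 - <<'E'
from h import *
t=eyes.get_image("top"); s=eyes.get_image("scene")
cv2.imwrite("pics/crop1.png",cv2.resize(t[140:300,280:480],None,fx=4,fy=3.7,interpolation=3)[:590,:,::-1])
G=((45,120,60),(75,255,255)); B=((100,120,60),(125,255,255)); Y=((22,150,120),(35,255,255))
for nm,im,n in (("top",t,"top"),("scene",s,"scene")):
  for k,(lo,hi) in dict(G=G,B=B,Y=Y).items():
    for c in blobs(im,lo,hi)[:4]: 
        r=cv2.minAreaRect(c); print(nm,k,cv2.contourArea(c),np.round(r[0],1),np.round(r[1],1),round(r[2],1), np.round(on(n,r[0],{'G':.022,'B':.014,'Y':.062}[k]),3))
        if k!='Y': print('   ',[np.round(on(n,q,{'G':.022,'B':.014}[k])[:2],3).tolist() for q in cv2.boxPoints(r)])
E
```

```text
top G 1538.5 [233.7 218.4] [46.7 34.5] 61.7 [0.435 0.352 0.022]
    [[0.475, 0.432], [0.523, 0.337], [0.394, 0.272], [0.347, 0.366]]
top B 385.0 [441.1 174.6] [36.4 17. ] 16.7 [ 0.554 -0.295  0.014]
    [[0.546, -0.233], [0.597, -0.25], [0.561, -0.357], [0.511, -0.34]]
top B 170.0 [191.5 198. ] [14. 15.] 90.0 [0.502 0.483 0.014]
    [[0.524, 0.506], [0.523, 0.459], [0.479, 0.46], [0.481, 0.506]]
top B 49.5 [461.  309.5] [13.4  4.9] 63.4 [ 0.137 -0.338  0.014]
    [[0.152, -0.323], [0.159, -0.337], [0.122, -0.353], [0.116, -0.34]]
top B 24.5 [220.7 267.7] [26.   3.3] 22.2 [0.284 0.395 0.014]
    [[0.296, 0.434], [0.305, 0.43], [0.273, 0.357], [0.264, 0.361]]
top Y 85.0 [340.3 198. ] [28.1  4.3] 87.3 [0.487 0.024 0.062]
top Y 35.5 [163.8 239.8] [6.4 8.5] 45.0 [0.376 0.553 0.062]
top Y 32.5 [355.5 271. ] [ 8.1 21.6] 53.7 [ 0.268 -0.014  0.062]
scene G 1410.0 [255.3 256.9] [48.8 34.9] 28.3 [0.427 0.354 0.022]
    [[0.466, 0.438], [0.542, 0.343], [0.388, 0.27], [0.323, 0.365]]
scene B 178.0 [389.  156.1] [10.4 29. ] 78.7 [ 0.549 -0.295  0.014]
    [[0.592, -0.253], [0.555, -0.368], [0.507, -0.336], [0.544, -0.224]]
scene B 151.0 [208.5 259.5] [12.7 15.6] 45.0 [0.505 0.479 0.014]
    [[0.518, 0.507], [0.537, 0.462], [0.491, 0.452], [0.473, 0.496]]
scene B 122.5 [267.  298.5] [13. 30.] 90.0 [0.289 0.389 0.014]
    [[0.331, 0.416], [0.282, 0.343], [0.247, 0.363], [0.295, 0.435]]
scene Y 55.0 [332.3 192.8] [21.3  3.8] 49.4 [0.484 0.023 0.062]
```

View pics/crop1.png

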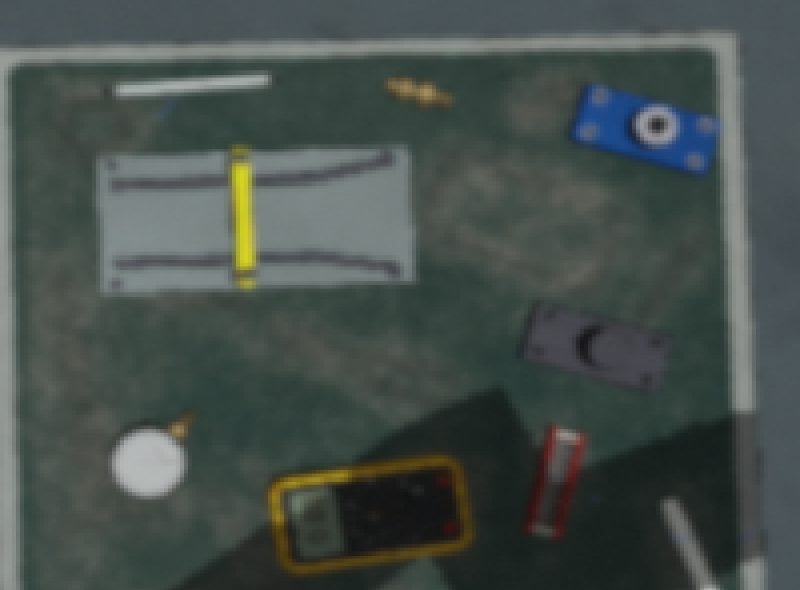

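```bash
python3 -m crank '{"linear":[[3.9,3.75,0],[3.9,3.75,0],[3.9,3.75,0],[3.9,3.75,0],[3.9,3.75,0],[3.9,3.75,0],[3.7,3.8,0],[0,0,0],[0,0,0]],"rot":[[0,0,0.112],[0,0,0.112],[0,0,0.112],[0,0,0.112],[0,0,0.112],[0,0,0.112],[0,0,0.112],[0,0,0],[0,0,0]],"jaw":[0,0,0,0,0,0,0,0,0]}' 40
python3 - <<'E'
from h import *
s=manip.sense();print(s["eef_pos"],s["tool_rot"],s["qpos"])
im=eyes.get_image("wrist");c=eyes.calibration("wrist")
cv2.imwrite("pics/w1.png",im[:,:,::-1])
print({k:np.round(v,3).tolist() for k,v in c.items()})
for q in blobs(im,(100,120,60),(125,255,255),amin=200)[:3]:
    r=cv2.minAreaRect(q);b=[on("wrist",p,.014,c)[:2] for p in cv2.boxPoints(r)]
    print(r,np.round(on("wrist",r[0],.014,c),4),np.round(b,4).tolist())
E
```

```text
clock: 1.32
eef_pos: [0.5519, -0.2951, 0.231]
tool_rot: [-0.0, 0.811, 0.585, -0.0]
ft_force: [1.0, 1.4, 1.0]
grip_width: 0.0852
gripper_force: 0.0
[ 0.55192764 -0.29508891  0.23102537] [-2.35927393e-04  8.10761795e-01  5.85376080e-01 -3.17248960e-04] [-5.09817021e-01  4.25002903e-01  1.62762348e+00 -4.24290218e-04
  1.08966184e+00 -1.89512002e-01]
{'fx': 342.118, 'fy': 342.118, 'cx': 316.059, 'cy': 197.156, 'cam_to_world': [[0.949, 0.298, 0.102, 0.577], [-0.315, 0.898, 0.307, -0.218], [-0.0, -0.323, 0.946, 0.373], [0.0, 0.0, 0.0, 1.0]]}
((319.5, 161.5), (99.0, 47.0), 90.0) [ 0.5547 -0.297   0.014 ] [[0.548, -0.2404], [0.5936, -0.2555], [0.5621, -0.3593], [0.5119, -0.3427]]
```

View pics/w1.png

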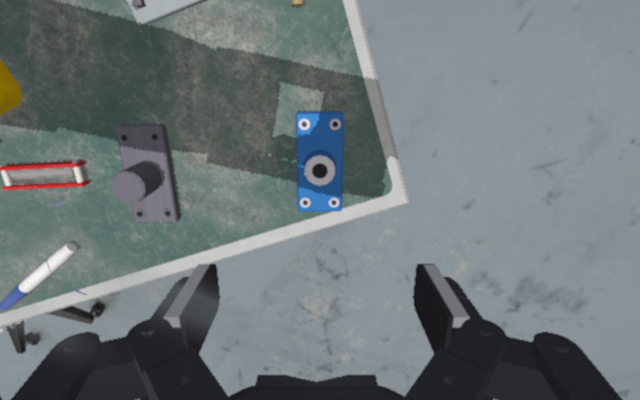

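The blue flange is in line with the image's vertical, so the tool's yaw is right. Its boss top is at (320,170), and the screws and boss both put the centre at about (0.554, -0.2995). The dark housing, with its taller boss, is at (150,180).

```bash
python3 -m crank '{"linear":[[0.2,-0.4,-5],[0,0,-5],[0,0,-5],[0,0,-4],[0,0,-2.5],[0,0,0],[0,0,0],[0,0,0],[0,0,0],[0,0,0],[0,0,0]],"rot":[[0,0,0],[0,0,0],[0,0,0],[0,0,0],[0,0,0],[0,0,0],[0,0,0],[0,0,0],[0,0,0],[0,0,0],[0,0,0]],"jaw":[0,0,0,0,0,0,0.5,1,1,1,1]}' 50
```

```text
clock: 2.75
eef_pos: [0.555, -0.2996, 0.0179]
tool_rot: [0.001, 0.811, 0.585, 0.0]
ft_force: [-1.4, -0.5, 6.3]
grip_width: 0.0323
gripper_force: 49.3
```

```bash
python3 -m crank '{"linear":[[0,0,3],[0,0,5],[0,0,6],[-1.75,5.2,3],[-1.75,5.2,0],[-1.75,5.2,0],[-1.75,5.2,0],[0,0,0],[0,0,0]],"rot":[[0,0,0],[0,0,0],[0,0,0],[0,0,0.08],[0,0,0.08],[0,0,0.08],[0,0,0.08],[0,0,0],[0,0,0]],"jaw":[1,1,1,1,1,1,1,1,1]}'
python3 - <<'E'
from h import *
s=manip.sense();print(s["eef_pos"],s["tool_rot"],s["qpos"])
im=eyes.get_image("wrist");c=eyes.calibration("wrist")
cv2.imwrite("pics/w2.png",im[:,:,::-1])
for q in blobs(im,(22,150,80),(35,255,255),amin=200)[:2]:
    r=cv2.minAreaRect(q);b=[on("wrist",p,.062,c)[:2] for p in cv2.boxPoints(r)]
    print(r,np.round(on("wrist",r[0],.062,c),4),np.round(b,4).tolist())
E
```

```text
clock: 3.88
eef_pos: [0.4847, -0.091, 0.1868]
tool_rot: [0.001, 0.707, 0.707, 0.0]
ft_force: [1.2, -0.5, -1.5]
grip_width: 0.0324
gripper_force: 50.5
[ 0.48467388 -0.09104545  0.18681011] [5.95534072e-04 7.06876135e-01 7.07337053e-01 2.63655558e-04] [-2.09692253e-01  2.93056931e-01  1.95323942e+00 -2.63879386e-04
  8.94010090e-01 -2.10178957e-01]
((48.000003814697266, 146.0), (182.14718627929688, 98.66305541992188), 71.56504821777344) [ 0.2746 -0.0583  0.062 ] [[0.2324, -0.0061], [0.3059, 0.0149], [0.3229, -0.1181], [0.2365, -0.1472]]
((318.044677734375, 37.3034553527832), (18.660457611083984, 156.14788818359375), 89.22578430175781) [0.4859 0.0193 0.062 ] [[0.4307, 0.0246], [0.5407, 0.026], [0.5418, 0.014], [0.43, 0.0125]]
```

View pics/w2.png

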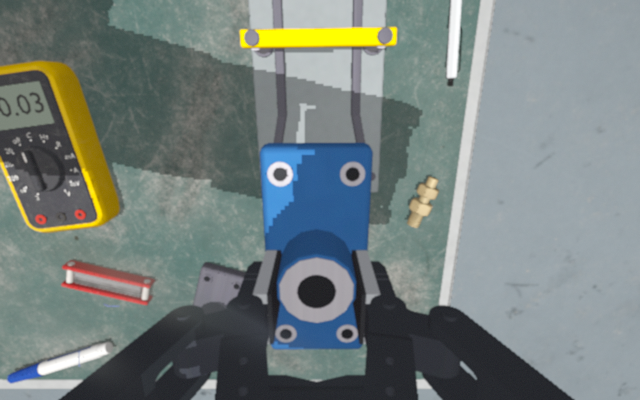

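The wrist view shows the housing held level. The bar spans (249..389, 37), giving a centre of (0.486, 0.0195) with its 111 mm length and 12 mm width as expected. The lane runs along world +y, turned about +0.7°, and the fitting at (424,202) is well clear.

```bash
python3 -m crank '{"linear":[[0.2,1.5,0],[0,2,-3],[0,0,-5],[0,0,-4],[0,0,-2.5],[0,0,-1],[0,0,-0.4],[0,0,-0.2],[0,0,0],[0,0,0]],"rot":[[0,0,0.012],[0,0,0],[0,0,0],[0,0,0],[0,0,0],[0,0,0],[0,0,0],[0,0,0],[0,0,0],[0,0,0]],"jaw":[1,1,1,1,1,1,1,1,1,1]}'
```

```text
clock: 5.18
eef_pos: [0.4867, -0.0562, 0.0259]
tool_rot: [0.0, 0.703, 0.711, 0.0]
ft_force: [0.6, -0.1, -2.2]
grip_width: 0.0325
gripper_force: 50.7
```

```bash
python3 -m crank '{"linear":[[0,0,-0.1],[0,0,0],[0,0,0],[0,0,0],[0,0,0],[0,0,0],[0,0,4],[0,0,5],[0,-5,3],[0,-3,0],[0,0,0],[0,0,0]],"rot":[[0,0,0],[0,0,0],[0,0,0],[0,0,0],[0,0,0],[0,0,0],[0,0,0],[0,0,0],[0,0,0],[0,0,0],[0,0,0],[0,0,0]],"jaw":[1,0.6,0.3,0,0,0,0,0,1,1,1,1]}'
python3 - <<'E'
from h import *
im=eyes.get_image("wrist");c=eyes.calibration("wrist")
cv2.imwrite("pics/w3.png",im[:,:,::-1])
for q in blobs(im,(22,150,80),(35,255,255),(150,0,500,400),amin=200)[:1]:
    r=cv2.minAreaRect(q);print("bar",np.round(on("wrist",r[0],.062,c),4),np.round([on("wrist",p,.062,c)[:2] for p in cv2.boxPoints(r)],4).tolist())
q=blobs(im,(100,120,60),(125,255,255),(150,0,500,400),amin=200)[0]
r=cv2.minAreaRect(q);print(r,np.round([on("wrist",p,.022,c)[:2] for p in cv2.boxPoints(r)],4).tolist())
g=cv2.GaussianBlur(cv2.cvtColor(im,cv2.COLOR_RGB2GRAY),(3,3),0)
E
```

```text
clock: 6.68
eef_pos: [0.4857, -0.1357, 0.1439]
tool_rot: [-0.001, 0.703, 0.711, -0.0]
ft_force: [-0.7, 0.3, -0.2]
grip_width: 0.0124
gripper_force: 0.0
((318.5, 79.0), (154.0, 69.0), 90.0) [[0.4615, -0.003], [0.5085, -0.0024], [0.5136, -0.1089], [0.4596, -0.1097]]
```

View pics/w3.png

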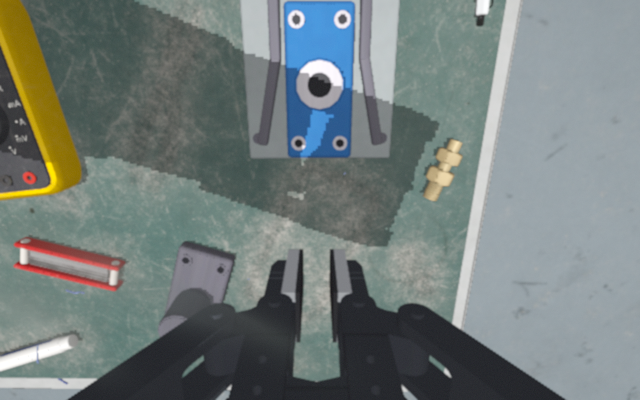

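The housing stands straight in the lane's mouth, with its boss at (319,85) and its rear edge at row 157. That puts its rear end at y = -0.110. Next I'll push the flange from behind with the fingers shut.

```bash
python3 -m crank '{"linear":[[0.1,0,-5],[0,0,-5],[0,0,-2.5],[0,0,-0.6],[0,0.5,0],[0,0.8,0],[0,0.8,0],[0,0.8,0],[0,0.8,0],[0,0.8,0],[0,0.8,0],[0,0,0],[0,0,0]],"rot":[[0,0,0],[0,0,0],[0,0,0],[0,0,0],[0,0,0],[0,0,0],[0,0,0],[0,0,0],[0,0,0],[0,0,0],[0,0,0],[0,0,0],[0,0,0]],"jaw":[1,1,1,1,1,1,1,1,1,1,1,1,1]}'
python3 - <<'E'
from h import *
im=eyes.get_image("wrist");c=eyes.calibration("wrist")
cv2.imwrite("pics/w4.png",im[:,:,::-1])
E
```

```text
clock: 8.35
eef_pos: [0.487, -0.0829, 0.0131]
tool_rot: [-0.0, 0.703, 0.711, -0.0]
ft_force: [-0.2, -0.5, 0.5]
grip_width: 0.0001
gripper_force: 0.0
```

View pics/w4.png

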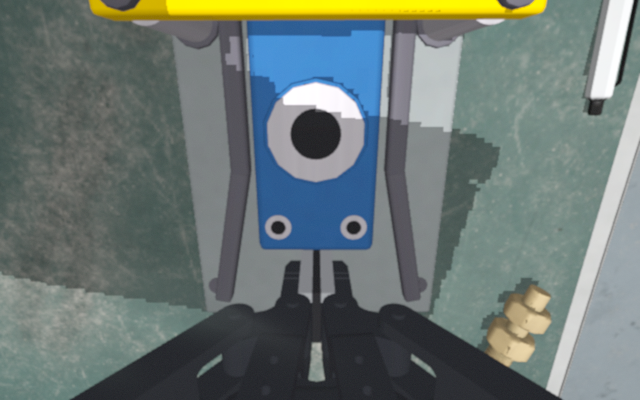

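The housing is straight in the lane, with its boss at (316,133) and its rear edge at row 249. Its centre is at y ≈ -0.0165, and the fingers touch the flange's rear at about 12 mm ahead of the TCP. It needs about 7.3 cm more.

```bash
python3 -m crank '{"linear":[[0,0.8,0],[0,0.8,0],[0,0.8,0],[0,0.8,0],[0,0.8,0],[0,0.8,0],[0,0.8,0],[0,0.5,0],[0,0.4,0],[0,0.4,0],[0,0.2,0],[0,0,0],[0,0,0]],"rot":[[0,0,0],[0,0,0],[0,0,0],[0,0,0],[0,0,0],[0,0,0],[0,0,0],[0,0,0],[0,0,0],[0,0,0],[0,0,0],[0,0,0],[0,0,0]],"jaw":[1,1,1,1,1,1,1,1,1,1,1,1,1]}'
python3 - <<'E'
from h import *
im=eyes.get_image("wrist");c=eyes.calibration("wrist")
cv2.imwrite("pics/w5.png",im[:,:,::-1])
E
```

```text
clock: 10.02
eef_pos: [0.4873, -0.0122, 0.0133]
tool_rot: [0.0, 0.703, 0.711, 0.0]
ft_force: [0.0, 0.1, 0.1]
grip_width: -0.0
gripper_force: 0.0
```

View pics/w5.png

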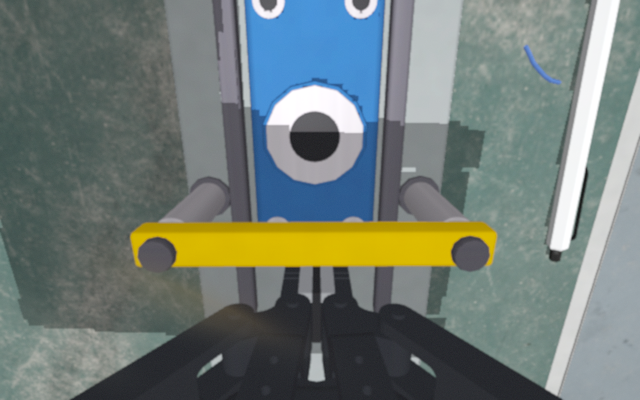

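The boss is now out on the far side of the bar at (315,135), about 34 mm past it, with the housing straight in the lane. Next I'll back off, go over the bar and grip the boss.

```bash
python3 -m crank '{"linear":[[0,-1,0],[0,-2,0],[0,0,5],[0,0,6],[0,0,2],[0,5,0],[0,4.5,0],[-0.1,0,0],[0,0,-4],[0,0,-4],[0,0,-2.5],[0,0,-1.3],[0,0,0],[0,0,0],[0,0,0],[0,0,0],[0,0,0],[0,0,0]],"rot":[[0,0,0],[0,0,0],[0,0,0],[0,0,0],[0,0,0],[0,0,0],[0,0,0],[0,0,0],[0,0,0],[0,0,0],[0,0,0],[0,0,0],[0,0,0],[0,0,0],[0,0,0],[0,0,0],[0,0,0],[0,0,0]],"jaw":[1,1,1,0.5,0,0,0,0,0,0,0,0,0,0.5,1,1,1,1]}' 50
```

```text
clock: 12.32
eef_pos: [0.4868, 0.0529, 0.0263]
tool_rot: [0.0, 0.703, 0.711, 0.0]
ft_force: [-0.9, -0.2, 6.8]
grip_width: 0.0324
gripper_force: 48.9
```

```bash
python3 -m crank '{"linear":[[0,0.8,0],[0,1.2,0.1],[0,1.5,0],[0,1.5,0],[-0.1,1.5,0],[0,1.5,0],[0,0,2],[0,0,5],[0,0,6],[-1.7,2.8,4],[-1.7,2.7,0],[-1.7,2.7,0],[-1.7,2.7,0],[-1.7,2.7,0],[-1.7,2.7,0],[-1.7,2.7,0],[0,0,0],[0,0,0]],"rot":[[0,0,0],[0,0,0],[0,0,0],[0,0,0],[0,0,0],[0,0,0],[0,0,0],[0,0,0],[0,0,0],[0,0,-0.16],[0,0,-0.16],[0,0,-0.16],[0,0,-0.16],[0,0,-0.16],[0,0,-0.16],[0,0,-0.16],[0,0,0],[0,0,0]],"jaw":[1,1,1,1,1,1,1,1,1,1,1,1,1,1,1,1,1,1]}'
python3 - <<'E'
from h import *
im=eyes.get_image("wrist");c=eyes.calibration("wrist")
cv2.imwrite("pics/w6.png",im[:,:,::-1])
for q in blobs(im,(45,120,40),(75,255,255),amin=800)[:2]:
    r=cv2.minAreaRect(q);b=[on("wrist",p,.022,c)[:2] for p in cv2.boxPoints(r)]
    print(r,np.round(on("wrist",r[0],.022,c),4),np.round(b,4).tolist())
    a=cv2.approxPolyDP(cv2.convexHull(q),8,True)[:,0];print(a.tolist(),np.round([on("wrist",p,.022,c)[:2] for p in a.astype(float)],4).tolist())
E
```

```text
clock: 14.58
eef_pos: [0.3658, 0.3229, 0.196]
tool_rot: [0.0, 0.973, 0.231, -0.0]
ft_force: [0.0, -0.2, -2.9]
grip_width: 0.0329
gripper_force: 50.4
((321.5, 85.5), (171.0, 131.0), 90.0) [0.4383 0.3523 0.022 ] [[0.4734, 0.4301], [0.5214, 0.3346], [0.3973, 0.2616], [0.3414, 0.3729]]
[[386, 0], [378, 171], [264, 143], [257, 0]] [[0.521, 0.3353], [0.3935, 0.2692], [0.3693, 0.3769], [0.4738, 0.4293]]
```

View pics/w6.png

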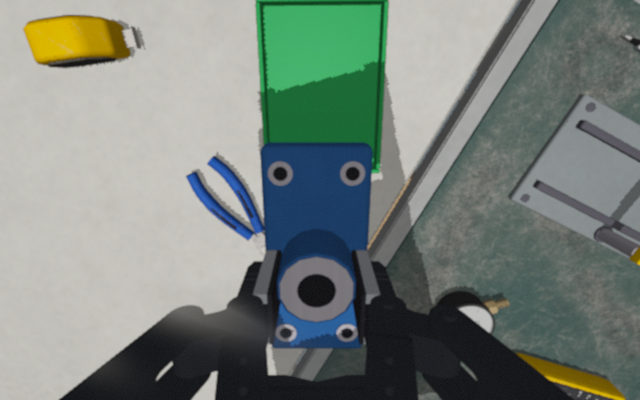

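The tray's near right corner is at (378,171) and its far corners are at (386,0) and (257,0). That agrees with the top view: centre about (0.433, 0.351), axis about 27°, and the held housing is parallel to it.

```bash
python3 -m crank '{"linear":[[3.4,1.4,0],[3.3,1.4,0],[0,0,-5],[0,0,-5],[0,0,-3.5],[0,0,-1.5],[0,0,-0.3],[0,0,0],[0,0,0]],"rot":[[0,0,0],[0,0,0],[0,0,0],[0,0,0],[0,0,0],[0,0,0],[0,0,0],[0,0,0],[0,0,0]],"jaw":[1,1,1,1,1,1,1,1,1]}'
python3 - <<'E'
from h import *
im=eyes.get_image("wrist")
cv2.imwrite("pics/w7.png",im[:,:,::-1])
E
```

```text
clock: 15.75
eef_pos: [0.4341, 0.3515, 0.0447]
tool_rot: [-0.001, 0.973, 0.229, 0.001]
ft_force: [-1.4, 0.1, -3.3]
grip_width: 0.0324
gripper_force: 50.4
```

View pics/w7.png

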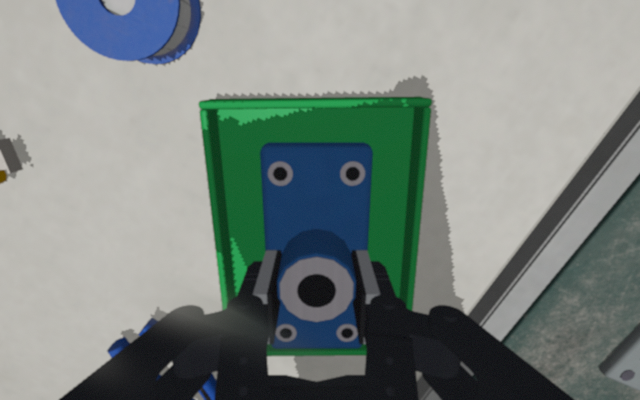

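The housing is centred between the tray's walls, and the far wall's 230 px width puts the tray top at about z = 0.02, as expected. Lowering gently now.

```bash
python3 -m crank '{"linear":[[0,0,-0.6],[0,0,-0.6],[0,0,-0.4],[0,0,-0.3],[0,0,-0.2],[0,0,0],[0,0,0]],"rot":[[0,0,0],[0,0,0],[0,0,0],[0,0,0],[0,0,0],[0,0,0],[0,0,0]],"jaw":[1,1,1,1,1,1,1]}'
```

```text
clock: 16.68
eef_pos: [0.4333, 0.3508, 0.0224]
tool_rot: [-0.0, 0.973, 0.229, 0.0]
ft_force: [-1.2, -0.6, -0.1]
grip_width: 0.0323
gripper_force: 50.6
```

The weight has come off the wrist, so the housing is on the floor. I'll open the jaw part-way so the fingers stay off the walls, then lift.

```bash
python3 -m crank '{"linear":[[0,0,0],[0,0,0],[0,0,0],[0,0,0],[0,0,2],[0,0,4],[0,0,5],[-4,-2,4],[-3,-1.5,0],[0,0,0],[0,0,0]],"rot":[[0,0,0],[0,0,0],[0,0,0],[0,0,0],[0,0,0],[0,0,0],[0,0,0],[0,0,0],[0,0,0],[0,0,0],[0,0,0]],"jaw":[0.7,0.45,0.45,0.45,0.45,0.45,0.45,0.45,0.45,0.45,0.45]}'
python3 - <<'E'
from h import *
im=eyes.get_image("wrist")
cv2.imwrite("pics/w8.png",im[:,:,::-1])
E
```

```text
clock: 18.05
eef_pos: [0.3641, 0.3165, 0.1733]
tool_rot: [-0.0, 0.973, 0.229, 0.001]
ft_force: [1.0, -0.5, 0.1]
grip_width: 0.0471
gripper_force: 0.0
```

View pics/w8.png

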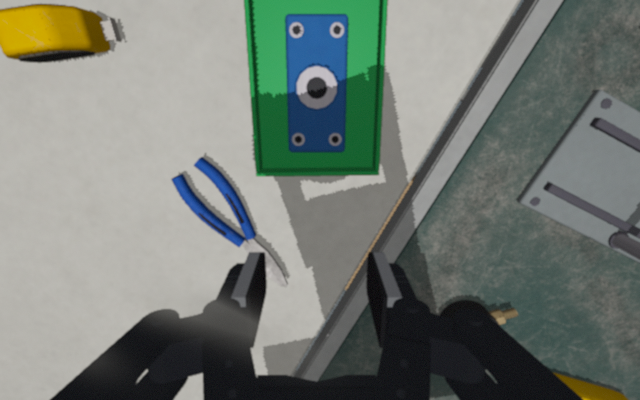

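The housing lies flat and centred in the tray, with its boss at (317,87) and the fingers clear of it.

```bash
python3 -c "
from bench import manip
print(manip.finish_job())"
```

```text
the job is handed in; nothing more can be done
None
```

The blue housing went under the bar and now lies flat and released in the middle of the green tray; the job was handed in at about 18 s, but the hand-in returned no verdict.

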